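# Sort bend-test bars by length into gauge slots

## Robot

A 6-joint arm with a two-finger parallel gripper is mounted at the origin on a cart in front of the work surface, level with it; the furniture and walls round the work are solid. World frame = base frame: x ahead of the robot, y to its left, z up, the work surface at z = 0. Lengths are in mm, angles in rad, forces in N, time in s.
With the tool pointing down it reaches from about 300 to 875 mm from the base axis. Payload 6.4 kg.
Tool frame: the origin (TCP) lies on the centre line of the jaws, within the pads' length; the fingertips stand 14 mm ahead of it and the grasp point (between the pads) lies 5 mm behind it (bot.tips_ahead is the distance from the TCP to the fingertips, in mm); z points along the fingers, x is the direction in which the jaws open and shut, and the axes are right-handed (so a half turn about z gives the same grasp; the last joint's range is limited). The gripper opens to 88 mm and grips with 3 to 60 N. Pads are 18 mm wide; open, the fingers measure 123 mm over their backs; the gripper's body (75 mm by 187 mm) begins 45 mm behind the grasp point.
Start: joints at [-1.346, 0.181, 1.607, -0, 1.354, -0.206], TCP at [240.136, -522.471, 252.714] pointing down, gripper open.
Joint ranges: [-2.99, 2.99], [-0.89, 2.07], [0.3, 2.58], [-1.14, 4.28], [0, 2.63], [-3.12, 3.12]. Speed limits (rad/s): [2.57, 2.57, 3.01, 3.14, 3.14, 3.14].

## Interface

Orientations are given as a 3x3 rotation matrix whose columns are the frame's x, y, z axes.
In Python, from station import monitor, grab_frame, camera_params, order, bot gives the robot as it stands. The module is installed in compiled form; this text tells all that it offers.
- The arm moves only by the tool step_arm, never from a script. Its argument "increments" is one flat list of numbers, 7 for each row, row after row: the shift along the tool's x, y, z in cm, then the turn, a rotation vector about the tool's x, y, z in degrees, then the finger opening in cm, from 0 to 8.81. In form: [dx, dy, dz, rx, ry, rz, fingers, dx, dy, dz, rx, ry, rz, fingers, ...]. A call has 1 to 8 rows; each row is the pose to reach, as a shift and turn from the pose measured when the call began, along the tool's axes at that moment; what a row does not reach only later rows make up. A row lasts 1/8 s, in which the tool goes at most 62.5 mm and 10.7 degrees, less where a joint would pass 70% of its speed; a pose out of reach is approached as far as the arm can. A call with a gripper value outside its range is refused whole. The fingers move at their own pace and stop on an object; the grip force is fixed at half the most. Time passes only in rows, so rows that repeat a pose let the fingers close. It gives the time, the measured TCP pose, the force and the opening at its end, in the units of the state.
- monitor.sense(): the state, without advancing time (a new reading comes with each control period).
- grab_frame(name): name is "scene" or "top"; returns the picture (420x560x3 uint8, red, green, blue); there is no depth.
- camera_params(name): a dict with "camera_matrix" (3x3 intrinsics, pixels), "T" (4x4, takes a point from camera to world coordinates). Camera axes: x right, y down, z forward; pixel columns grow to the right and rows downward; lengths in mm; the calibration is good to about 2 mm. A picture is of the moment at which its call begins. camera_params takes no time and is no camera call.
- order.sign_off(): hands the job in, once; it reports no verdict.
The state is a dict: "time_s": time; "joint_positions": joint angles; "joint_vel": joint speeds; "tau": joint torques, N m; "tcp_pos": TCP position; "tool_rot": TCP orientation; "wrist_force": force on the tool from outside, world axes, zero at the start; "moment": the same for the moment, N m; "width": opening from 0.0 (shut) to 1.0 (fully open).
Only numpy, scipy, OpenCV 4.12 (cv2) and the standard library are available. Lean on these libraries where they do the work, as an engineer would, in place of code of your own. Each camera call takes 0.05 s, during which the arm holds its last target.

## Task

Sort the three brass test bars by length: push each one broadside through the mouth of the blue slot gauge that matches its length, until it lies fully home against the back stop. Leave the brass weight, the red-topped bottle, the dropper bottle and the serrated block that stand near the bars where they are.

Things in the scene. Friction and masses are not known exactly. Their poses are not given: they have to be found in the camera images.
- bar_short_mid (a point): centre of the short loose brass-coloured square bar, 90 mm long, 20 x 20 mm in section, lying flat on the desk (centre 10 mm up), 153 g, faint scribed marks at the middle and near both ends. y is its long axis, x and z its cross axes
- bar_medium_mid (a point): centre of the medium loose brass-coloured square bar, 110 mm long, 20 x 20 mm in section, lying flat on the desk (centre 10 mm up), 187 g, faint scribed marks at the middle and near both ends. y is its long axis, x and z its cross axes
- bar_long_mid (a point): centre of the long loose brass-coloured square bar, 130 mm long, 20 x 20 mm in section, lying flat on the desk (centre 10 mm up), 221 g, faint scribed marks at the middle and near both ends. y is its long axis, x and z its cross axes
- slot_short (a point): short gauge: where the centre of the 90 mm bar lies when fully home, 10 mm above the desk. x points into the holder (away from its mouth), y along the slot, z up. Back stop 10.5 mm behind this point; roof's front edge 6 mm before it (a seated bar stands 4 mm out); flared lead-in cheeks reach to 22 mm before it
- gauge_short: holder of that slot, fixed to the desk: blue walls, clear roof, no floor; 116 mm wide, 31 mm high; origin at desk level under the slot point, same axes. Slot 96 wide, 25 high, flared to 110 at the mouth (cheeks 25 high). The roof stops bars from above and fingers round a bar: push the bar in broadside from the front
- slot_medium (a point): medium gauge: where the centre of the 110 mm bar lies when fully home, 10 mm above the desk. x points into the holder (away from its mouth), y along the slot, z up. Back stop 10.5 mm behind this point; roof's front edge 6 mm before it (a seated bar stands 4 mm out); flared lead-in cheeks reach to 22 mm before it
- gauge_medium: holder of that slot, fixed to the desk: blue walls, clear roof, no floor; 136 mm wide, 31 mm high; origin at desk level under the slot point, same axes. Slot 116 wide, 25 high, flared to 130 at the mouth (cheeks 25 high). The roof stops bars from above and fingers round a bar: push the bar in broadside from the front
- slot_long (a point): long gauge: where the centre of the 130 mm bar lies when fully home, 10 mm above the desk. x points into the holder (away from its mouth), y along the slot, z up. Back stop 10.5 mm behind this point; roof's front edge 6 mm before it (a seated bar stands 4 mm out); flared lead-in cheeks reach to 22 mm before it
- gauge_long: holder of that slot, fixed to the desk: blue walls, clear roof, no floor; 156 mm wide, 31 mm high; origin at desk level under the slot point, same axes. Slot 136 wide, 25 high, flared to 150 at the mouth (cheeks 25 high). The roof stops bars from above and fingers round a bar: push the bar in broadside from the front
- weight_1_mid (a point): brass check weight with knob, standing, 38 mm diameter, 60 mm high, 0.5 kg; bystander; point 30 mm up its axis
- glue_bottle_mid (a point): small bottle with red top, standing, 36 x 42 mm, 106 mm high, 80 g; bystander; point 50 mm up its axis
- oil_dropper_mid (a point): small amber dropper bottle, standing, 33 mm diameter, 102 mm high, 70 g; bystander; point 50 mm up its axis
- jaw_insert_1_mid (a point): grey serrated steel wedge block, 64 (its x axis) x 28 (y) x 19 mm, lying on the desk, 140 g; bystander; point at its centre
There are look-alikes about, which are no part of the job. What is shaped like the part that bears bar_short_mid but green is not meant.

How it is judged:
By the outcome, as a careful person would: the job done as asked, in the order asked, and still so for the second after the job is handed in, with the robot touching nothing.
It also fails if it takes over 72 s, if anything falls off the work surface, if the arm or the gripper's body presses on something with over 40 N, if the wrist force passes 120 N, or if a joint passes its speed limit or range.

## Working session

There is one attempt and no reset: what is moved stays moved. The work goes in short steps, Python scripts to look and compute and a tool call to move; the robot and the scene stay as the last step left them, time stands still between calls to the robot, and variables do not carry over. Pictures are saved under pics/ and viewed, and the job is handed in when it is done.

Besides the shell and the picture viewer there is one more tool, called as name(argument=value, ...) on one line, values as JSON. step_arm: Moves the arm, as the interface text tells. Its arguments: {"type":"object","properties":{"increments":{"type":"array"}},"required":["increments"]}

```bash
mkdir -p pics; python3 - <<'E'
from station import *
import cv2,numpy as np
for n in("scene","top"):
    f=grab_frame(n);cv2.imwrite(f"pics/{n}0.png",f[:,:,::-1]);p=camera_params(n);print(n,np.round(p["camera_matrix"],1).tolist(),np.round(p["T"],3).tolist())
s=monitor.sense();print(s["time_s"],s["tcp_pos"],np.round(s["tool_rot"],3).tolist(),s["wrist_force"],s["width"])
E
```

```text
scene [[479.9, 0.0, 280.8], [0.0, 479.9, 214.0], [0.0, 0.0, 1.0]] [[0.889, -0.275, 0.366, 40.321], [-0.457, -0.563, 0.689, -938.207], [0.017, -0.78, -0.626, 817.431], [0.0, 0.0, 0.0, 1.0]]
top [[461.6, 0.0, 283.8], [0.0, 461.6, 212.8], [0.0, 0.0, 1.0]] [[0.025, -0.998, 0.06, 419.588], [-1.0, -0.025, -0.005, -75.927], [0.006, -0.06, -0.998, 1173.411], [0.0, 0.0, 0.0, 1.0]]
0.1 [ 240.03561792 -522.02879726  251.92630919] [[0.418, -0.909, -0.0], [-0.909, -0.418, 0.001], [-0.001, -0.0, -1.0]] [ 0.14687516  0.45210329 -1.30564486] 1.0034070476128236
```

View pics/scene0.png

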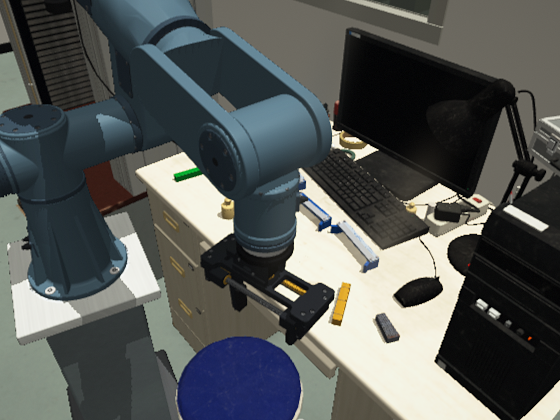

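View pics/top0.png

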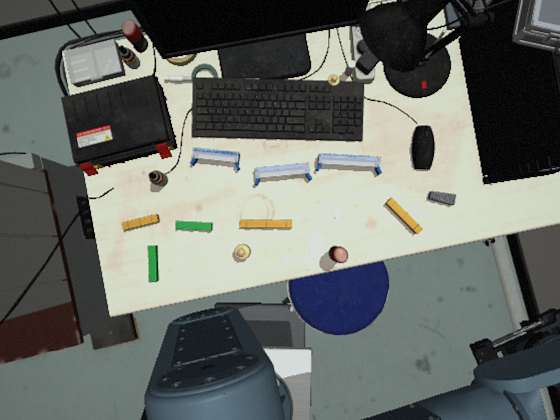

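```bash
python3 - <<'E'
import cv2
f=cv2.imread("pics/top0.png")
a=cv2.resize(f[140:270,110:310],(800,520),interpolation=cv2.INTER_CUBIC);cv2.imwrite("pics/c1.png",a)
a=cv2.resize(f[140:270,260:460],(800,520),interpolation=cv2.INTER_CUBIC);cv2.imwrite("pics/c2.png",a)
E
```

```text
(no output)
```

View pics/c1.png

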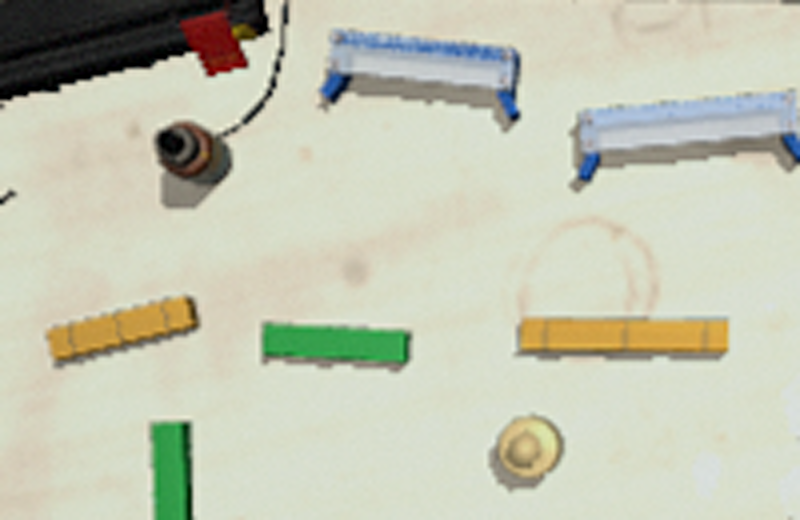

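View pics/c2.png

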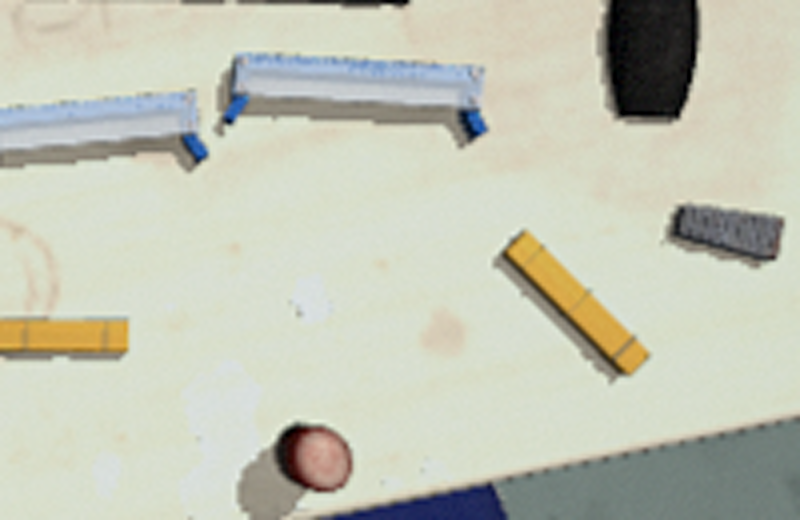

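```bash
cat > h.py <<'E'
import numpy as np,cv2
from station import camera_params
def cam(n="top"):
    p=camera_params(n);return np.array(p["camera_matrix"]),np.array(p["T"])
def unproj(px,z,n="top"):
    K,T=cam(n);px=np.atleast_2d(px).astype(float)
    d=np.c_[(px[:,0]-K[0,2])/K[0,0],(px[:,1]-K[1,2])/K[1,1],np.ones(len(px))]@T[:3,:3].T
    return T[:3,3]+d*((z-T[2,3])/d[:,2])[:,None]
def proj(P,n="top"):
    K,T=cam(n);c=(np.atleast_2d(P)-T[:3,3])@T[:3,:3];q=c@K.T;return q[:,:2]/q[:,2:]
def crop2px(c,ox,oy,s=4): return (np.atleast_2d(c)+.5)/s-.5+[ox,oy]
def bars(f,n="top",z=20):
    hsv=cv2.cvtColor(f,cv2.COLOR_RGB2HSV)
    m=cv2.inRange(hsv,(12,140,170),(28,255,255))
    k,l,st,c=cv2.connectedComponentsWithStats(m)
    out=[]
    for i in range(1,k):
        if st[i,4]<60: continue
        ys,xs=np.nonzero(l==i);P=unproj(np.c_[xs,ys],z,n)[:,:2]
        r=cv2.minAreaRect(P.astype(np.float32));mu=P.mean(0);w,v=np.linalg.eigh(np.cov((P-mu).T));d=v[:,1];
        if d[1]<0:d=-d
        out.append((c[i].round(1).tolist(),st[i,4],mu.round(1).tolist(),np.round(np.degrees(np.arctan2(d[1],d[0])),1),np.round(np.sqrt(12*w),1).tolist(),np.round(r[1],1).tolist()))
    return out
E
python3 - <<'E'
from h import *
f=cv2.imread("pics/top0.png")[:,:,::-1].copy()
for b in bars(f):print(b)
print("gauges roof corners BL BR FR FL")
for n,c,o in(("S",[(331,30),(518,50),(516,85),(331,70)],(110,140)),("M",[(581,112),(793,92),(797,133),(583,152)],(110,140)),("L",[(235,55),(483,68),(480,105),(235,94)],(260,140))):
    P=unproj(crop2px(c,*o),31)[:,:2];print(n,P.round(1).tolist(),np.linalg.norm(P[0]-P[1]),np.linalg.norm(P[1]-P[2]))
print(unproj(crop2px([(200,165)],110,140),0),unproj(crop2px([(186,147)],110,140),102), unproj(crop2px([(527,447)],110,140),60),unproj(crop2px([(323,458)],260,140),106))
E
```

```text
([403.6, 215.1], np.int32(299), [490.8, -381.5], np.float64(46.0), [17.8, 106.8], [105.7, 16.1])
([139.5, 221.5], np.int32(226), [458.1, 278.4], np.float64(105.6), [17.0, 86.7], [16.4, 86.8])
([265.3, 223.2], np.int32(342), [461.6, -35.5], np.float64(90.3), [16.7, 128.9], [16.7, 127.7])
gauges roof corners BL BR FR FL
S [[646.8, 151.2], [637.2, 34.2], [615.2, 34.8], [621.6, 150.3]] 117.44413663602545 22.072996381475647
M [[599.3, -6.2], [615.2, -138.1], [589.5, -141.2], [574.2, -8.2]] 132.83507170730135 25.880747110294532
L [[639.2, -163.8], [635.1, -319.1], [611.7, -317.5], [614.7, -164.3]] 155.3081757979653 23.420786153892145
[[563.78912932 237.70960971   0.        ]] [[561.59718548 219.02600199 102.        ]] [[391.12077572  18.62492739  60.        ]] [[ 391.60710472 -213.588038    106.        ]]
```

```bash
cat > ov.py <<'E'
from h import *
G={"S":(624.3,92.7,-4.7,116),"M":(588.6,-73.6,6.9,136),"L":(619.2,-241.2,-1.5,156)}
def draw(f,ox,oy,w,h,s,G,out):
    a=cv2.resize(f[oy:oy+h,ox:ox+w],(w*s,h*s),interpolation=cv2.INTER_CUBIC)
    for k,(x,y,t,W) in G.items():
        t=np.radians(t);R=np.array([[np.cos(t),-np.sin(t)],[np.sin(t),np.cos(t)]])
        def pl(pts,z,col,closed=True):
            q=np.array([[*(R@p+[x,y]),z] for p in pts]);u=(proj(q)-[ox,oy]+.5)*s-.5
            cv2.polylines(a,[u.round().astype(int)],closed,col,1)
        h2=W/2
        pl([(-6,-h2),(18.5,-h2),(18.5,h2),(-6,h2)],31,(0,0,255))
        m=h2-3
        for sg in(-1,1): pl([(-6,sg*(h2-10)),(-22,sg*m)],25,(0,160,0),False)
        pl([(-10,-h2+13),(10,-h2+13),(10,h2-13),(-10,h2-13)],0,(255,0,255))
    cv2.imwrite(out,a)
if __name__=="__main__":
    f=cv2.imread("pics/top0.png")
    draw(f,180,140,130,60,6,G,"pics/o1.png");draw(f,260,140,130,60,6,G,"pics/o2.png")
E
python3 ov.py
```

```text
(no output)
```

View pics/o1.png

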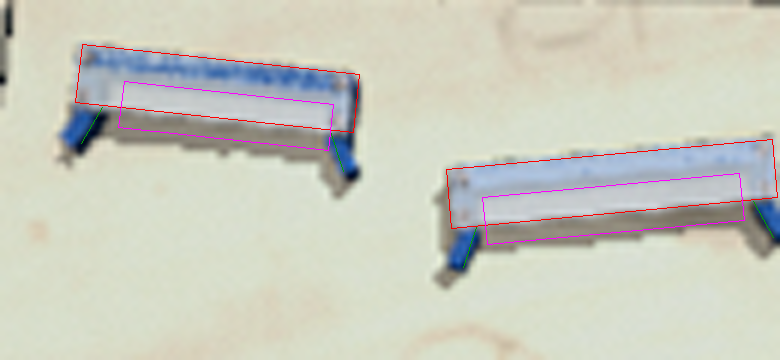

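View pics/o2.png

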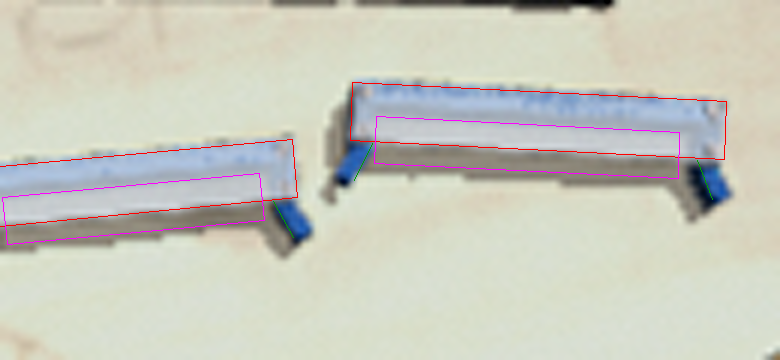

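```bash
cat > go.py <<'E'
import sys,numpy as np
from station import monitor
# args: x y z phi  (world target), repeated
s=monitor.sense();R=np.array(s["tool_rot"]);p=np.array(s["tcp_pos"])
phi=np.degrees(np.arctan2(R[1,0],R[0,0]))
print("t",round(s["time_s"],2),"tcp",p.round(1),"phi",round(phi,1),"tilt z",R[:,2].round(3),"F",np.round(s["wrist_force"],1),"w",round(s["width"],3),"j",np.round(s["joint_positions"],2))
a=sys.argv[1:]
for i in range(0,len(a),4):
    x,y,z,f=map(float,a[i:i+4]);d=R.T@(np.array([x,y,z])-p)/10
    c,q=np.cos(np.radians(f)),np.sin(np.radians(f));Rt=np.array([[c,q,0],[q,-c,0],[0,0,-1]])
    from scipy.spatial.transform import Rotation as Ro
    rv=np.degrees(Ro.from_matrix(R.T@Rt).as_rotvec())
    print("  ->",a[i:i+4],d.round(2),rv.round(1))
E
python3 go.py 458 278.4 150 15.6 330 -200 200 -30
```

```text
t 0.1 tcp [ 240.  -522.   251.9] phi -65.3 tilt z [-0.     0.001 -1.   ] F [ 0.1  0.5 -1.3] w 1.003 j [-1.35  0.18  1.61 -0.    1.35 -0.21]
  -> ['458', '278.4', '150', '15.6'] [-63.61 -53.23  10.3 ] [ -0.1   0.1 -80.9]
  -> ['330', '-200', '200', '-30'] [-25.5  -21.62   5.24] [ -0.    0.1 -35.3]
```

step_arm(increments=[-63.6, -53.2, 10.3, 0, 0, -81, 5, -63.6, -53.2, 10.3, 0, 0, -81, 5, -63.6, -53.2, 10.3, 0, 0, -81, 5, -63.6, -53.2, 10.3, 0, 0, -81, 5, -63.6, -53.2, 10.3, 0, 0, -81, 5, -63.6, -53.2, 10.3, 0, 0, -81, 5, -63.6, -53.2, 10.3, 0, 0, -81, 5, -63.6, -53.2, 10.3, 0, 0, -81, 5])

```text
time_s: 1.1
tcp_pos: [370.4, -41.7, 191.2]
tool_rot: [[0.962, 0.274, 0.001], [0.274, -0.962, 0.001], [0.001, -0.001, -1.0]]
wrist_force: [0.4, -0.2, 0.0]
width: 0.572
```

```bash
python3 go.py 458 278.4 70 15.6
```

```text
t 1.1 tcp [370.4 -41.7 191.2] phi 15.9 tilt z [ 0.001  0.001 -1.   ] F [ 0.4 -0.2  0. ] w 0.572 j [-0.43 -0.24  2.15  0.    1.23 -0.71]
  -> ['458', '278.4', '70', '15.6'] [ 17.18 -28.38  12.16] [-0.1 -0.1  0.3]
```

step_arm(increments=[17.2, -28.4, 12.2, 0, 0, 0.3, 5, 17.2, -28.4, 12.2, 0, 0, 0.3, 5, 17.2, -28.4, 12.2, 0, 0, 0.3, 5, 17.2, -28.4, 12.2, 0, 0, 0.3, 5, 17.2, -28.4, 12.2, 0, 0, 0.3, 5, 17.2, -28.4, 12.2, 0, 0, 0.3, 5, 17.2, -28.4, 12.2, 0, 0, 0.3, 5])

```text
time_s: 1.98
tcp_pos: [457.1, 280.5, 67.8]
tool_rot: [[0.962, 0.272, -0.002], [0.272, -0.962, 0.0], [-0.002, -0.001, -1.0]]
wrist_force: [0.4, -0.5, 0.7]
width: 0.571
```

```bash
python3 go.py 458 278.4 17 15.6; python3 - <<'E'
from h import *
from station import grab_frame
for n in("top","scene"):
    f=grab_frame(n);cv2.imwrite(f"pics/{n}1.png",f[:,:,::-1])
E
```

```text
t 1.98 tcp [457.1 280.5  67.8] phi 15.8 tilt z [-0.002  0.    -1.   ] F [ 0.4 -0.5  0.7] w 0.571 j [0.33 0.34 1.83 0.   0.97 0.05]
  -> ['458', '278.4', '17', '15.6'] [0.04 0.23 5.08] [-0.1  0.1  0.2]
```

View pics/top1.png

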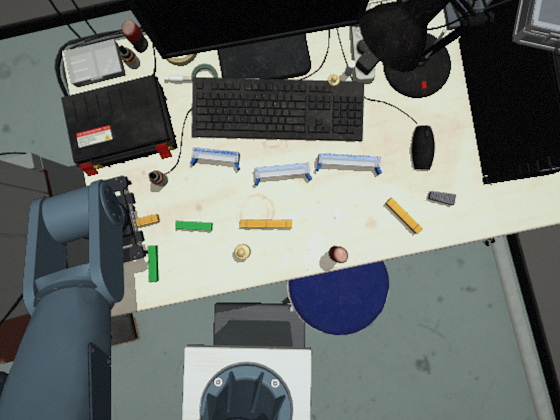

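View pics/scene1.png

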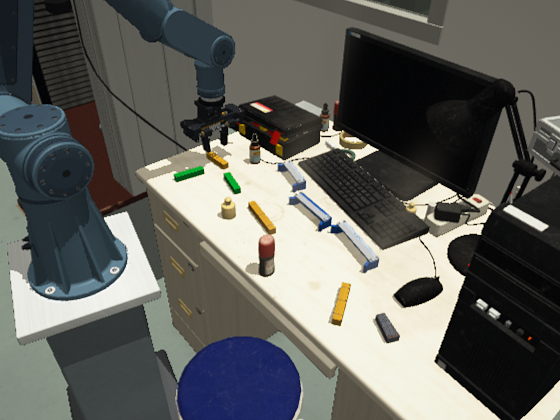

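step_arm(increments=[0, 0.2, 2.5, 0, 0, 0.2, 4, 0, 0.2, 5.0, 0, 0, 0.2, 4, 0, 0.2, 5.1, 0, 0, 0.2, 4, 0, 0.2, 5.1, 0, 0, 0.2, 0, 0, 0.2, 5.1, 0, 0, 0.2, 0, 0, 0.2, 5.1, 0, 0, 0.2, 0, 0, 0.2, 5.1, 0, 0, 0.2, 0])

```text
time_s: 2.95
tcp_pos: [458.8, 276.5, 19.4]
tool_rot: [[0.964, 0.267, 0.001], [0.267, -0.964, 0.0], [0.001, -0.0, -1.0]]
wrist_force: [0.2, -2.8, 7.5]
width: 0.223
```

```bash
python3 go.py 458 278.4 17 15.6 
```

```text
t 2.95 tcp [458.8 276.5  19.4] phi 15.5 tilt z [ 0.001  0.    -1.   ] F [ 0.2 -2.8  7.5] w 0.223 j [0.32 0.43 1.84 0.   0.87 0.05]
  -> ['458', '278.4', '17', '15.6'] [-0.03 -0.2   0.24] [-0.  -0.1 -0.1]
```

```bash
python3 go.py 458.8 276.5 150 15.5 574.5 94.8 150 -4.7 574.5 94.8 30 -4.7
```

```text
t 2.95 tcp [458.8 276.5  19.4] phi 15.5 tilt z [ 0.001  0.    -1.   ] F [ 0.2 -2.8  7.5] w 0.223 j [0.32 0.43 1.84 0.   0.87 0.05]
  -> ['458.8', '276.5', '150', '15.5'] [ 1.000e-02  0.000e+00 -1.306e+01] [-0.  -0.1 -0. ]
  -> ['574.5', '94.8', '150', '-4.7'] [  6.31  20.6  -13.06] [-0.  -0.1 20.2]
  -> ['574.5', '94.8', '30', '-4.7'] [ 6.3  20.6  -1.06] [-0.  -0.1 20.2]
```

step_arm(increments=[0, 0, -6, 0, 0, 0, 0, 0, 0, -12, 0, 0, 0, 0, 0, 0, -13, 0, 0, 0, 0, 1.8, 6, -13, 0, 0, 6, 0, 3.6, 12, -13, 0, 0, 12, 0, 5.4, 18, -13, 0, 0, 18, 0, 6.3, 20.6, -13, 0, 0, 20.2, 0, 6.3, 20.6, -13, 0, 0, 20.2, 0])

```text
time_s: 3.95
tcp_pos: [574.5, 92.9, 148.1]
tool_rot: [[0.996, -0.086, -0.001], [-0.086, -0.996, 0.0], [-0.001, -0.0, -1.0]]
wrist_force: [0.2, 0.2, -1.7]
width: 0.222
```

```bash
python3 go.py 574.5 94.8 60 -4.7 574.5 94.8 19.5 -4.7; python3 - <<'E'
from h import *
from station import grab_frame
for n in("top","scene"):
    f=grab_frame(n);cv2.imwrite(f"pics/{n}2.png",f[:,:,::-1])
E
```

```text
t 3.95 tcp [574.5  92.9 148.1] phi -4.9 tilt z [-0.001  0.    -1.   ] F [ 0.2  0.2 -1.7] w 0.222 j [-0.04  0.31  1.68  0.    1.16  0.04]
  -> ['574.5', '94.8', '60', '-4.7'] [-0.01 -0.19  8.81] [-0.   0.  -0.2]
  -> ['574.5', '94.8', '19.5', '-4.7'] [-1.000e-02 -1.900e-01  1.286e+01] [-0.   0.  -0.2]
```

View pics/scene2.png

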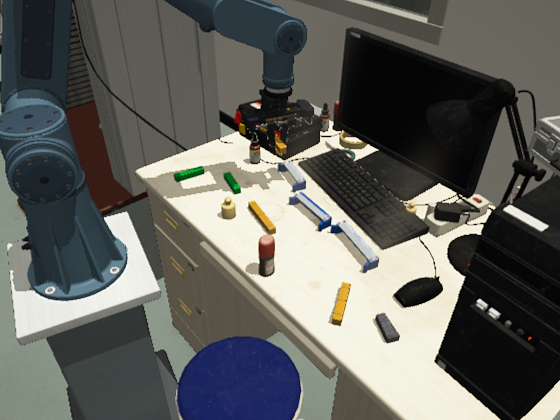

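step_arm(increments=[0, -0.2, 5, 0, 0, 0, 0, 0, -0.2, 10, 0, 0, 0, 0, 0, -0.2, 12.2, 0, 0, 0, 0, 0, -0.2, 12.8, 0, 0, 0, 0, 0, -0.2, 12.8, 0, 0, 0, 0, 0, -0.2, 12.8, 0, 0, 0, 4, 0, -0.2, 12.8, 0, 0, 0, 4, 0, -0.2, 12.8, 0, 0, 0, 4])

```text
time_s: 5.05
tcp_pos: [573.3, 97.4, 20.4]
tool_rot: [[0.997, -0.082, -0.001], [-0.082, -0.997, 0.001], [-0.001, -0.001, -1.0]]
wrist_force: [0.0, -0.0, 0.5]
width: 0.451
```

```bash
python3 go.py 574.5 94.8 80 -4.7 540 100 100 85.3
```

```text
t 5.05 tcp [573.3  97.4  20.4] phi -4.7 tilt z [-0.001  0.001 -1.   ] F [ 0.  -0.   0.5] w 0.451 j [-0.04  0.5   1.72  0.    0.92  0.05]
  -> ['574.5', '94.8', '80', '-4.7'] [ 0.13  0.25 -5.96] [-0.   0.1 -0. ]
  -> ['540', '100', '100', '85.3'] [-3.35  0.01 -7.96] [ -0.1   0.  -90. ]
```

step_arm(increments=[0, 0, -4, 0, 0, 0, 4.5, 0, 0, -8, 0, 0, 10, 4.5, -1.3, 0, -8, 0, 0, 20, 4.5, -3.3, 0, -8, 0, 0, 30, 4.5, -3.3, 0, -8, 0, 0, 41, 4.5, -3.3, 0, -8, 0, 0, 51, 4.5, -3.3, 0, -8, 0, 0, 61, 4.5, -3.3, 0, -8, 0, 0, 71, 4.5])

```text
time_s: 6.05
tcp_pos: [540.6, 100.0, 100.6]
tool_rot: [[0.241, -0.97, -0.001], [-0.97, -0.241, 0.001], [-0.001, 0.0, -1.0]]
wrist_force: [0.3, -0.5, 0.0]
width: 0.513
```

```bash
python3 go.py 540.6 99.6 18 -94.7; python3 - <<'E'
from h import *
from station import grab_frame
for n in("top","scene"):
    f=grab_frame(n);cv2.imwrite(f"pics/{n}3.png",f[:,:,::-1])
    print(n,*bars(f,n),sep="\n")
E
```

```text
t 6.05 tcp [540.6 100.  100.6] phi -76.0 tilt z [-0.001  0.001 -1.   ] F [ 0.3 -0.5  0. ] w 0.513 j [-0.03  0.31  1.78  0.    1.05  1.29]
  -> ['540.6', '99.6', '18', '-94.7'] [0.05 0.   8.26] [ 0.   0.1 18.7]
top
([403.6, 215.0], np.int32(300), [490.9, -381.4], np.float64(46.0), [17.8, 106.9], [105.7, 16.1])
([265.9, 223.4], np.int32(355), [461.3, -37.0], np.float64(89.8), [17.3, 128.2], [127.8, 17.4])
scene
([275.3, 177.9], np.int32(108), [569.3, 97.7], np.float64(85.6), [18.7, 89.1], [87.1, 18.7])
([262.0, 215.4], np.int32(212), [459.0, -42.7], np.float64(90.8), [18.3, 130.2], [18.4, 129.4])
([341.0, 301.5], np.int32(330), [485.7, -386.7], np.float64(46.0), [19.0, 107.0], [108.1, 19.9])
```

View pics/top3.png

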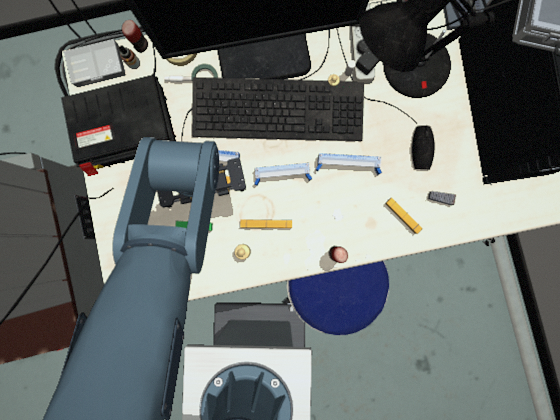

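View pics/scene3.png

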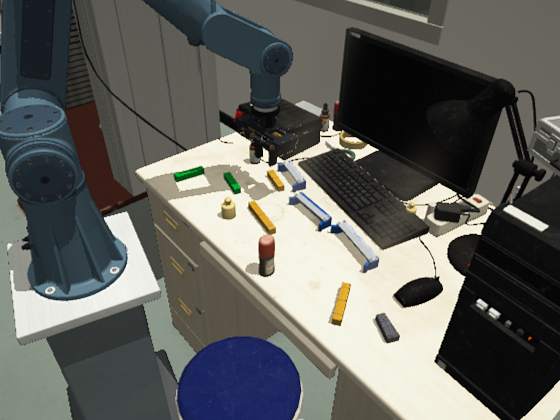

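```bash
cat > ovs.py <<'E'
from h import *
from ov import G
import sys
def draws(f,box,s,out,bias=(-3,-5.5),extra=-50,L={"S":45,"M":55,"L":65}):
    x0,y0,w,h=box
    a=cv2.resize(f[y0:y0+h,x0:x0+w],(w*s,h*s),interpolation=cv2.INTER_CUBIC)
    for k,(x,y,t,W) in G.items():
        t=np.radians(t);R=np.array([[np.cos(t),-np.sin(t)],[np.sin(t),np.cos(t)]])
        def pl(pts,z,col):
            q=np.array([[*(R@p+[x,y]+bias),z] for p in pts]);u=(proj(q,"scene")-[x0,y0]+.5)*s-.5
            cv2.polylines(a,[u.round().astype(int)],True,col,1)
        h2=W/2;l=L[k]
        pl([(-6,-h2),(18.5,-h2),(18.5,h2),(-6,h2)],31,(0,0,255))
        pl([(extra-10,-l),(extra+10,-l),(extra+10,l),(extra-10,l)],20,(255,0,255))
    cv2.imwrite(out,a)
if __name__=="__main__":
    f=cv2.imread(sys.argv[1]);draws(f,eval(sys.argv[2]),int(sys.argv[3]),sys.argv[4],extra=float(sys.argv[5]))
E
python3 ovs.py pics/scene3.png "(240,150,150,110)" 5 pics/os1.png -50
```

```text
(no output)
```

View pics/os1.png

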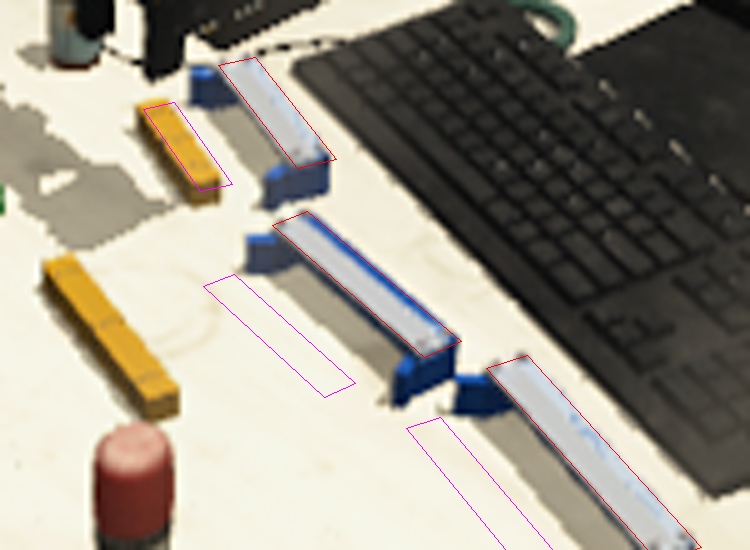

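```bash
python3 ovs.py pics/scene3.png "(262,155,50,40)" 15 pics/os2.png -53
```

```text
(no output)
```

View pics/os2.png

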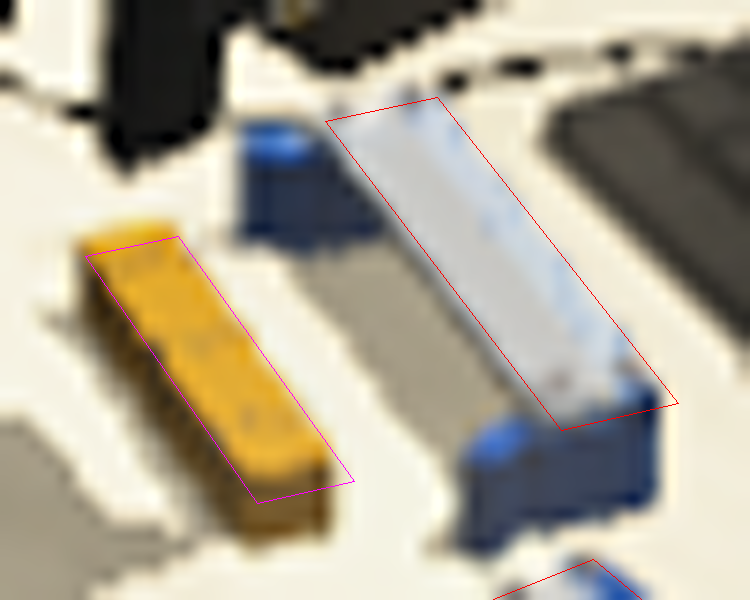

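step_arm(increments=[0, 0, 0, 0, 0, 10, 4.5, 0, 0, 2, 0, 0, 18.7, 4.5, 0, 0, 5, 0, 0, 18.7, 4.5, 0, 0, 8.2, 0, 0, 18.7, 4.5, 0, 0, 8.2, 0, 0, 18.7, 4.5, 0, 0, 8.2, 0, 0, 18.7, 4.5])

```text
time_s: 6.9
tcp_pos: [540.8, 100.1, 19.4]
tool_rot: [[-0.077, -0.997, -0.001], [-0.997, 0.077, 0.001], [-0.001, 0.001, -1.0]]
wrist_force: [-0.0, -0.3, 0.6]
width: 0.512
```

```bash
python3 go.py 605.4 94.2 18 -94.7 601.4 94.6 18 -94.7
```

```text
t 6.9 tcp [540.8 100.1  19.4] phi -94.4 tilt z [-0.001  0.001 -1.   ] F [-0.  -0.3  0.6] w 0.512 j [-0.03  0.45  1.8   0.    0.89  1.61]
  -> ['605.4', '94.2', '18', '-94.7'] [ 0.09 -6.48  0.13] [0.  0.1 0.3]
  -> ['601.4', '94.6', '18', '-94.7'] [ 0.08 -6.08  0.13] [0.  0.1 0.3]
```

step_arm(increments=[0, -0.8, 0.1, 0, 0, 0.3, 4.5, 0, -1.6, 0.1, 0, 0, 0.3, 4.5, 0, -2.4, 0.1, 0, 0, 0.3, 4.5, 0, -3.2, 0.1, 0, 0, 0.3, 4.5, 0, -4.0, 0.1, 0, 0, 0.3, 4.5, 0.1, -4.7, 0.1, 0, 0, 0.3, 4.5, 0.1, -5.3, 0.1, 0, 0, 0.3, 4.5, 0.1, -5.8, 0.1, 0, 0, 0.3, 4.5])

```text
time_s: 7.9
tcp_pos: [598.9, 94.5, 18.2]
tool_rot: [[-0.082, -0.997, -0.001], [-0.997, 0.082, 0.001], [-0.001, 0.001, -1.0]]
wrist_force: [-0.9, -0.4, 0.1]
width: 0.509
```

```bash
python3 go.py 605.4 94.2 18 -94.7; python3 - <<'E'
from h import *
from station import grab_frame
f=grab_frame("scene");cv2.imwrite("pics/scene4.png",f[:,:,::-1])
E
python3 ovs.py pics/scene4.png "(262,155,50,40)" 15 pics/os3.png -2
```

```text
t 7.9 tcp [598.9  94.5  18.2] phi -94.7 tilt z [-0.001  0.001 -1.   ] F [-0.9 -0.4  0.1] w 0.509 j [-0.04  0.55  1.65  0.    0.94  1.61]
  -> ['605.4', '94.2', '18', '-94.7'] [-0.02 -0.65  0.02] [0.  0.1 0. ]
```

View pics/os3.png

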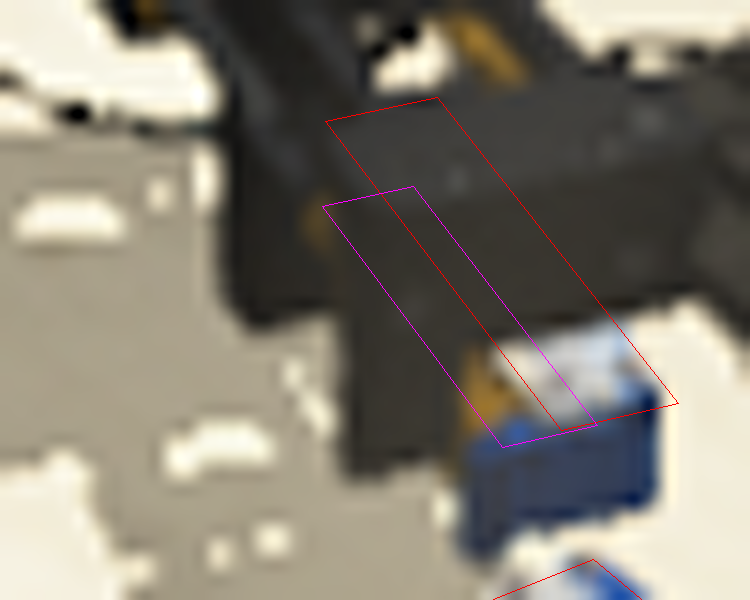

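step_arm(increments=[0, -0.2, 0, 0, 0, 0, 4.5, 0, -0.4, 0, 0, 0, 0, 4.5, 0, -0.55, 0, 0, 0, 0, 4.5, 0, -0.65, 0, 0, 0, 0, 4.5])

```text
time_s: 8.45
tcp_pos: [602.9, 94.3, 17.8]
tool_rot: [[-0.082, -0.997, -0.007], [-0.997, 0.082, 0.001], [-0.001, 0.007, -1.0]]
wrist_force: [-13.5, 0.1, 9.6]
width: 0.512
```

step_arm(increments=[0, -0.3, 0, 0, 0, 0, 4.5, 0, -0.4, 0, 0, 0, 0, 4.5, 0, -0.4, 0, 0, 0, 0, 4.5])

```text
time_s: 8.82
tcp_pos: [603.0, 94.4, 17.1]
tool_rot: [[-0.081, -0.997, -0.016], [-0.997, 0.081, 0.001], [0.0, 0.016, -1.0]]
wrist_force: [-14.6, 0.1, 10.1]
width: 0.508
```

```bash
python3 go.py 490.8 -381.5 150 -44 573 97 17 -94.7
```

```text
t 8.82 tcp [603.   94.4  17.1] phi -94.7 tilt z [-0.016  0.001 -1.   ] F [-14.6   0.1  10.1] w 0.508 j [-0.04  0.57  1.63  0.    0.97  1.61]
  -> ['490.8', '-381.5', '150', '-44'] [ 48.34   7.53 -13.17] [  0.9   0.4 -50.7]
  -> ['573', '97', '17', '-94.7'] [-0.02  3.01  0.06] [ 0.9 -0.   0. ]
```

step_arm(increments=[0, 1.5, 0, 0.9, 0, 0, 4.5, 0, 3.5, -1, 0.9, 0, 0, 4.5, 0, 4.5, -6, 0.9, 0, 0, 4.5, 0, 5, -12, 0.9, 0, 0, 4.5, 6, 6, -13.2, 0.9, 0, -10, 4.5, 12, 7, -13.2, 0.9, 0, -20, 4.5, 18, 7.5, -13.2, 0.9, 0, -30, 4.5, 24, 7.5, -13.2, 0.9, 0, -40, 4.5])

```text
time_s: 9.82
tcp_pos: [512.4, -125.8, 150.8]
tool_rot: [[0.558, -0.83, 0.0], [-0.83, -0.558, 0.005], [-0.004, -0.003, -1.0]]
wrist_force: [1.4, 0.1, -0.7]
width: 0.513
```

```bash
python3 go.py 490.8 -381.5 70 -44; python3 - <<'E'
from h import *
from station import grab_frame
f=grab_frame("scene");cv2.imwrite("pics/scene5.png",f[:,:,::-1])
f=grab_frame("top");cv2.imwrite("pics/top5.png",f[:,:,::-1])
E
python3 ovs.py pics/scene5.png "(262,155,50,40)" 15 pics/os4.png 0
```

```text
t 9.82 tcp [ 512.4 -125.8  150.8] phi -56.1 tilt z [ 0.     0.005 -1.   ] F [ 1.4  0.1 -0.7] w 0.513 j [-0.47  0.19  1.81  0.    1.14  0.51]
  -> ['490.8', '-381.5', '70', '-44'] [20.04 16.08  7.97] [ -0.2   0.2 -12.1]
```

View pics/os4.png

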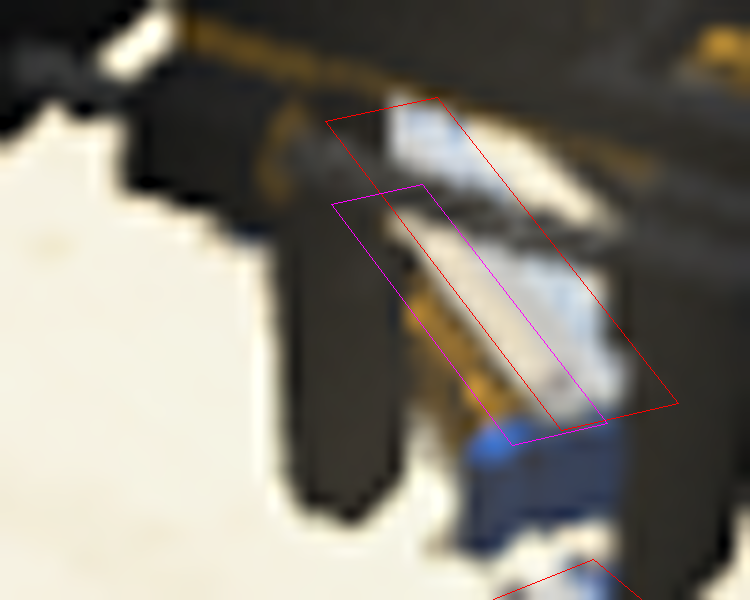

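View pics/top5.png

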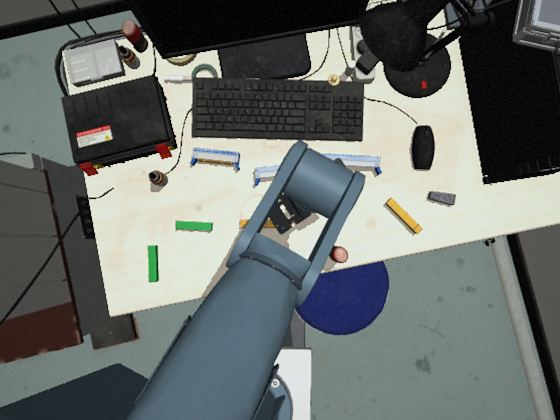

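step_arm(increments=[5, 4, 0, 0, 0, -6, 4, 10, 8, 0, 0, 0, -12, 4, 15, 12, 1, 0, 0, -12.1, 4, 20, 16.1, 4, 0, 0, -12.1, 4, 20, 16.1, 8, 0, 0, -12.1, 4, 20, 16.1, 8, 0, 0, -12.1, 4, 20, 16.1, 8, 0, 0, -12.1, 4])

```text
time_s: 10.8
tcp_pos: [489.9, -383.8, 71.3]
tool_rot: [[0.715, -0.699, 0.001], [-0.699, -0.715, 0.003], [-0.001, -0.003, -1.0]]
wrist_force: [0.5, 0.9, 0.4]
width: 0.458
```

```bash
python3 go.py 490.8 -381.5 17 -44; python3 - <<'E'
from h import *
from station import grab_frame
f=grab_frame("scene");cv2.imwrite("pics/scene6.png",f[:,:,::-1])
f=grab_frame("top");cv2.imwrite("pics/top6.png",f[:,:,::-1])
import ov
ov.draw(f[:,:,::-1].copy(),180,140,130,60,6,ov.G,"pics/o6.png")
E
```

```text
t 10.8 tcp [ 489.9 -383.8   71.3] phi -44.3 tilt z [ 0.001  0.003 -1.   ] F [0.5 0.9 0.4] w 0.458 j [-0.86  0.49  1.6   0.    1.05 -0.08]
  -> ['490.8', '-381.5', '17', '-44'] [-0.09 -0.21  5.43] [-0.2  0.1 -0.3]
```

View pics/scene6.png

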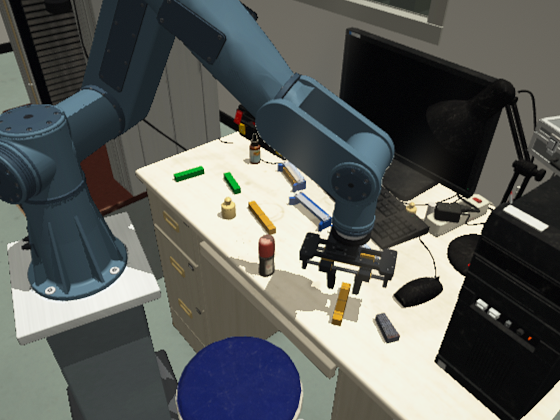

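View pics/o6.png

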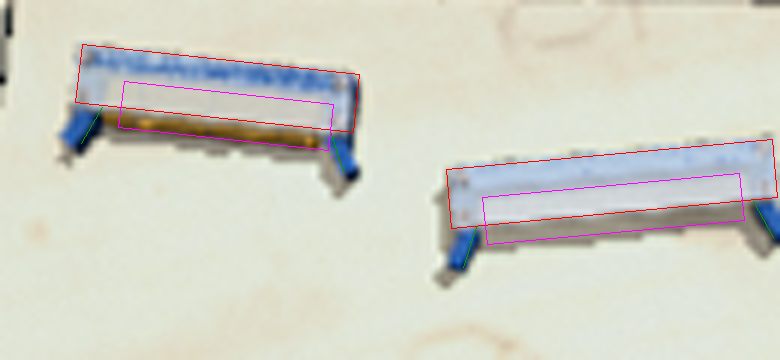

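step_arm(increments=[-0.1, -0.2, 2.7, 0, 0, -0.3, 4, -0.1, -0.2, 5.2, 0, 0, -0.3, 4, -0.1, -0.2, 5.4, 0, 0, -0.3, 4, -0.1, -0.2, 5.4, 0, 0, -0.3, 0, -0.1, -0.2, 5.4, 0, 0, -0.3, 0, -0.1, -0.2, 5.4, 0, 0, -0.3, 0, -0.1, -0.2, 5.4, 0, 0, -0.3, 0])

```text
time_s: 11.78
tcp_pos: [492.4, -382.9, 20.3]
tool_rot: [[0.72, -0.694, 0.005], [-0.694, -0.72, -0.001], [0.004, -0.002, -1.0]]
wrist_force: [-0.2, 1.3, 6.3]
width: 0.225
```

```bash
python3 go.py 489.9 -383.8 150 -44 539 -79.6 150 6.9
```

```text
t 11.78 tcp [ 492.4 -382.9   20.3] phi -44.0 tilt z [ 0.005 -0.001 -1.   ] F [-0.2  1.3  6.3] w 0.225 j [-0.85  0.57  1.61  0.    0.96 -0.09]
  -> ['489.9', '-383.8', '150', '-44'] [ -0.06   0.2  -12.97] [-0.1 -0.2  0. ]
  -> ['539', '-79.6', '150', '6.9'] [-17.66 -25.09 -12.98] [ -0.   -0.3 -50.9]
```

step_arm(increments=[0, 0, -6, 0, 0, 0, 0, 0, 0, -12, 0, 0, 0, 0, -3, -4, -13, 0, 0, -10, 0, -6.5, -9, -13, 0, 0, -20, 0, -10, -14, -13, 0, 0, -30, 0, -13.5, -19, -13, 0, 0, -40, 0, -17, -24, -13, 0, 0, -50, 0, -17.7, -25.1, -13, 0, 0, -50.9, 0])

```text
time_s: 12.78
tcp_pos: [538.4, -75.7, 150.1]
tool_rot: [[0.992, 0.126, 0.004], [0.126, -0.992, -0.0], [0.004, 0.001, -1.0]]
wrist_force: [0.6, -1.0, -2.6]
width: 0.226
```

```bash
python3 go.py 539 -79.6 20 6.9
```

```text
t 12.78 tcp [538.4 -75.7 150.1] phi 7.2 tilt z [ 0.004 -0.    -1.   ] F [ 0.6 -1.  -2.6] w 0.226 j [-0.36  0.23  1.78  0.    1.14 -0.49]
  -> ['539', '-79.6', '20', '6.9'] [-0.04  0.38 13.01] [ 0.1 -0.2  0.3]
```

step_arm(increments=[0, 0.4, 5, 0, 0, 0.3, 0, 0, 0.4, 10, 0, 0, 0.3, 0, 0, 0.4, 12.4, 0, 0, 0.3, 0, 0, 0.4, 12.9, 0, 0, 0.3, 0, 0, 0.4, 12.9, 0, 0, 0.3, 0, 0, 0.4, 12.9, 0, 0, 0.3, 4, 0, 0.4, 12.9, 0, 0, 0.3, 4, 0, 0.4, 12.9, 0, 0, 0.3, 4])

```text
time_s: 13.78
tcp_pos: [539.7, -80.0, 21.5]
tool_rot: [[0.993, 0.12, 0.005], [0.12, -0.993, -0.001], [0.005, 0.001, -1.0]]
wrist_force: [-0.2, 0.4, -0.7]
width: 0.457
```

```bash
python3 go.py 505.2 -83.7 100 -83.1
```

```text
t 13.78 tcp [539.7 -80.   21.5] phi 6.9 tilt z [ 0.005 -0.001 -1.   ] F [-0.2  0.4 -0.7] w 0.457 j [-0.37  0.44  1.82  0.    0.88 -0.49]
  -> ['505.2', '-83.7', '100', '-83.1'] [-3.44 -0.03 -7.86] [-0.2 -0.3 90. ]
```

step_arm(increments=[0, 0, -4, 0, 0, 0, 4.5, 0, 0, -8, 0, 0, 10, 4.5, -1.5, 0, -8, 0, 0, 20, 4.5, -3.4, 0, -8, 0, 0, 30, 4.5, -3.4, 0, -8, 0, 0, 41, 4.5, -3.4, 0, -8, 0, 0, 51, 4.5, -3.4, 0, -8, 0, 0, 61, 4.5, -3.4, 0, -8, 0, 0, 71, 4.5])

```text
time_s: 14.78
tcp_pos: [505.7, -84.1, 101.6]
tool_rot: [[0.432, -0.902, 0.005], [-0.902, -0.432, -0.001], [0.003, -0.004, -1.0]]
wrist_force: [-1.3, 0.5, -0.5]
width: 0.51
```

```bash
python3 go.py 505.2 -83.7 18 -83.1; python3 - <<'E'
from h import *
from station import grab_frame
f=grab_frame("scene");cv2.imwrite("pics/scene7.png",f[:,:,::-1])
print(*bars(f,"scene"),sep="\n")
E
python3 ovs.py pics/scene7.png "(270,180,80,60)" 10 pics/os7.png -50
```

```text
t 14.78 tcp [505.7 -84.1 101.6] phi -64.4 tilt z [ 0.005 -0.001 -1.   ] F [-1.3  0.5 -0.5] w 0.51 j [-0.4   0.24  1.88  0.    1.02  0.73]
  -> ['505.2', '-83.7', '18', '-83.1'] [-0.08  0.07  8.36] [-0.3 -0.1 18.7]
([295.7, 216.3], np.int32(175), [537.5, -85.4], np.float64(97.3), [17.9, 110.1], [17.8, 108.4])
```

View pics/os7.png

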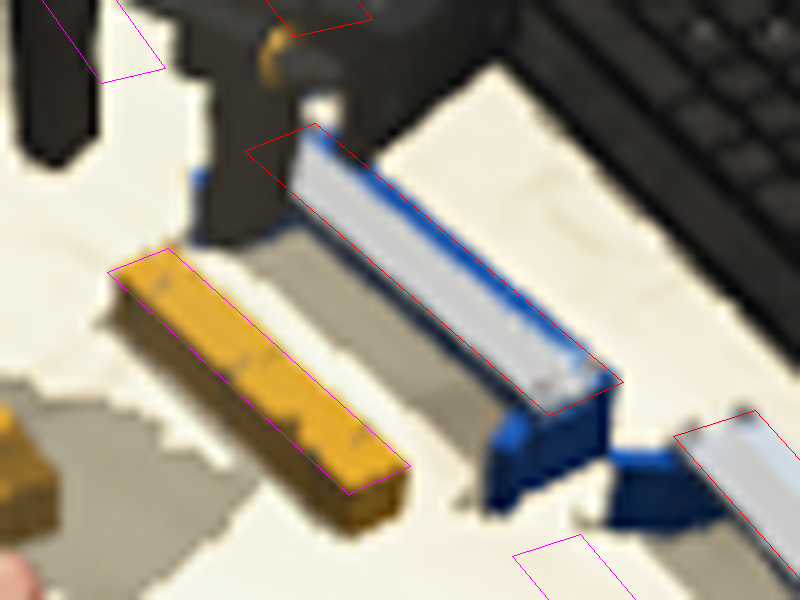

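step_arm(increments=[0, 0, 0, 0, 0, 10, 4.5, 0, 0, 2, 0, 0, 18.7, 4.5, 0, 0, 5, 0, 0, 18.7, 4.5, 0, 0, 8.3, 0, 0, 18.7, 4.5, 0, 0, 8.3, 0, 0, 18.7, 4.5, 0, 0, 8.3, 0, 0, 18.7, 4.5])

```text
time_s: 15.58
tcp_pos: [506.6, -84.3, 19.4]
tool_rot: [[0.114, -0.993, 0.006], [-0.993, -0.114, -0.001], [0.002, -0.006, -1.0]]
wrist_force: [0.3, -0.1, -0.1]
width: 0.51
```

```bash
python3 go.py 563.8 -76.6 18 -83.1
```

```text
t 15.57 tcp [506.6 -84.3  19.4] phi -83.4 tilt z [ 0.006 -0.001 -1.   ] F [ 0.3 -0.1 -0.1] w 0.51 j [-0.4   0.39  1.9   0.    0.85  1.06]
  -> ['563.8', '-76.6', '18', '-83.1'] [-0.11 -5.77  0.17] [-0.3 -0.1 -0.3]
```

step_arm(increments=[0, -0.8, 0.1, 0, 0, -0.3, 4.5, 0, -1.6, 0.1, 0, 0, -0.3, 4.5, 0, -2.4, 0.1, 0, 0, -0.3, 4.5, 0, -3.2, 0.1, 0, 0, -0.3, 4.5, -0.1, -4.0, 0.1, 0, 0, -0.3, 4.5, -0.1, -4.7, 0.1, 0, 0, -0.3, 4.5, -0.1, -5.3, 0.1, 0, 0, -0.3, 4.5, -0.1, -5.8, 0.1, 0, 0, -0.3, 4.5])

```text
time_s: 16.58
tcp_pos: [564.4, -76.6, 18.6]
tool_rot: [[0.119, -0.993, 0.006], [-0.993, -0.119, -0.001], [0.002, -0.006, -1.0]]
wrist_force: [-1.2, -0.5, -0.2]
width: 0.511
```

step_arm(increments=[0, -0.2, 0, 0, 0, 0, 4.5, 0, -0.4, 0, 0, 0, 0, 4.5, 0, -0.6, 0, 0, 0, 0, 4.5, 0, -0.8, 0, 0, 0, 0, 4.5, 0, -0.8, 0, 0, 0, 0, 4.5])

```text
time_s: 17.2
tcp_pos: [567.9, -75.9, 18.0]
tool_rot: [[0.12, -0.993, -0.005], [-0.993, -0.12, -0.001], [-0.0, 0.005, -1.0]]
wrist_force: [-17.9, -4.9, 12.8]
width: 0.503
```

```bash
python3 go.py 567.8 -76.1 18 -83.1
```

```text
t 17.2 tcp [567.9 -75.9  18. ] phi -83.1 tilt z [-0.005 -0.001 -1.   ] F [-17.9  -4.9  12.8] w 0.503 j [-0.34  0.5   1.74 -0.    0.91  1.11]
  -> ['567.8', '-76.1', '18', '-83.1'] [0.02 0.01 0.  ] [ 0.3  0.  -0. ]
```

```bash
python3 go.py 461.5 -36 90 0
```

```text
t 17.2 tcp [567.9 -75.9  18. ] phi -83.1 tilt z [-0.005 -0.001 -1.   ] F [-17.9  -4.9  12.8] w 0.503 j [-0.34  0.5   1.74 -0.    0.91  1.11]
  -> ['461.5', '-36', '90', '0'] [-5.23 10.12 -7.15] [  0.2   0.2 -83.1]
```

step_arm(increments=[0, 1.5, 0, 0, 0, 0, 4.5, 0, 3.5, -1, 0, 0, 0, 4.5, 0, 4.5, -4, 0, 0, -10, 4.5, 0, 6, -8, 0, 0, -20, 4.5, -1.5, 8, -8, 0, 0, -31, 4.5, -2.5, 10, -8, 0, 0, -41, 4.2, -2.7, 11, -8, 0, 0, -52, 4, -2.7, 11, -8, 0, 0, -62, 4])

```text
time_s: 18.2
tcp_pos: [455.4, -62.0, 98.7]
tool_rot: [[0.935, -0.355, -0.004], [-0.355, -0.935, -0.001], [-0.003, 0.002, -1.0]]
wrist_force: [1.0, -0.7, 0.4]
width: 0.462
```

```bash
python3 go.py 461.5 -36 70 0
```

```text
t 18.2 tcp [455.4 -62.   98.7] phi -20.8 tilt z [-0.004 -0.001 -1.   ] F [ 1.  -0.7  0.4] w 0.462 j [-0.39  0.14  2.01 -0.    1.   -0.03]
  -> ['461.5', '-36', '70', '0'] [-0.34 -2.65  2.87] [  0.1   0.2 -20.8]
```

step_arm(increments=[-0.3, -2.6, 0, 0, 0, -10, 4, -0.3, -2.6, 0, 0, 0, -20.8, 4, -0.3, -2.6, 1.5, 0, 0, -20.8, 4, -0.3, -2.6, 2.9, 0, 0, -20.8, 4, -0.3, -2.6, 2.9, 0, 0, -20.8, 4])

```text
time_s: 18.82
tcp_pos: [460.2, -36.4, 67.8]
tool_rot: [[1.0, -0.002, -0.007], [-0.002, -1.0, 0.001], [-0.007, -0.001, -1.0]]
wrist_force: [0.6, -0.2, 0.1]
width: 0.454
```

```bash
python3 go.py 461.5 -36 17 0;  python3 - <<'E'
from h import *
from station import grab_frame
f=grab_frame("scene");cv2.imwrite("pics/scene8.png",f[:,:,::-1])
E
python3 ovs.py pics/scene8.png "(210,160,150,110)" 5 pics/os8.png 0
```

```text
t 18.82 tcp [460.2 -36.4  67.8] phi -0.1 tilt z [-0.007  0.001 -1.   ] F [ 0.6 -0.2  0.1] w 0.454 j [-0.34  0.2   2.01 -0.    0.93 -0.33]
  -> ['461.5', '-36', '17', '0'] [ 0.16 -0.04  5.08] [-0.   0.4 -0.1]
```

View pics/os8.png

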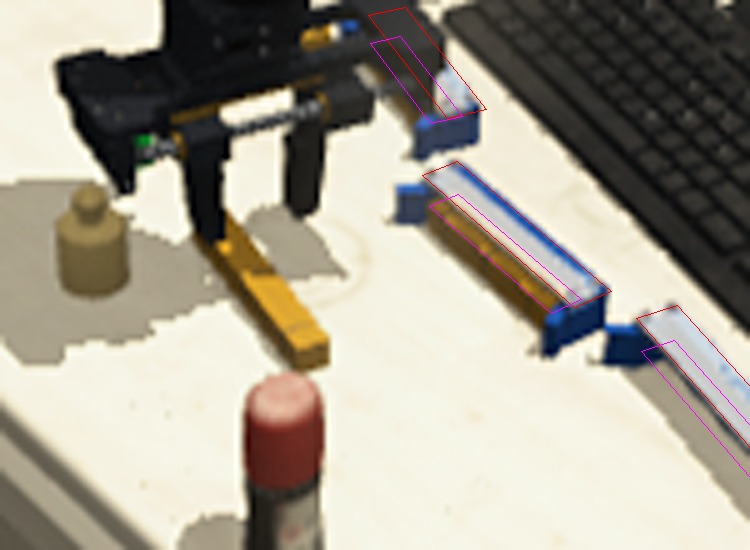

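step_arm(increments=[0.1, 1.0, 0, 0, 0.4, 0, 4, 0.1, 1.0, 2.5, 0, 0.4, 0, 4, 0.1, 1.0, 4.6, 0, 0.4, 0, 4, 0.1, 1.0, 4.8, 0, 0.4, 0, 4, 0.1, 1.0, 4.8, 0, 0.4, 0, 0, 0.1, 1.0, 4.8, 0, 0.4, 0, 0, 0.1, 1.0, 4.8, 0, 0.4, 0, 0, 0.1, 1.0, 4.8, 0, 0.4, 0, 0])

```text
time_s: 19.88
tcp_pos: [462.3, -46.9, 21.5]
tool_rot: [[1.0, -0.002, 0.002], [-0.002, -1.0, -0.001], [0.002, 0.001, -1.0]]
wrist_force: [-1.8, -1.2, 6.3]
width: 0.227
```

```bash
python3 go.py 461.5 -46 150 0 569 -250 150 -1.5
```

```text
t 19.88 tcp [462.3 -46.9  21.5] phi -0.1 tilt z [ 0.002 -0.001 -1.   ] F [-1.8 -1.2  6.3] w 0.227 j [-0.36  0.3   2.02  0.    0.82 -0.36]
  -> ['461.5', '-46', '150', '0'] [ -0.05  -0.09 -12.85] [ 0.  -0.1 -0.1]
  -> ['569', '-250', '150', '-1.5'] [ 10.74  20.3  -12.81] [ 0.  -0.1  1.4]
```

step_arm(increments=[0, 0, -6, 0, 0, 0, 0, 0, 0, -12, 0, 0, 0, 0, 2, 4, -12.8, 0, 0, 0, 0, 4.5, 9, -12.8, 0, 0, 1.4, 0, 7.5, 14, -12.8, 0, 0, 1.4, 0, 10.7, 20.3, -12.8, 0, 0, 1.4, 0, 10.7, 20.3, -12.8, 0, 0, 1.4, 0, 10.7, 20.3, -9, 0, 0, 1.4, 0])

```text
time_s: 20.88
tcp_pos: [570.8, -252.0, 114.1]
tool_rot: [[1.0, -0.027, 0.008], [-0.027, -1.0, -0.004], [0.008, 0.004, -1.0]]
wrist_force: [0.3, 1.0, -2.9]
width: 0.223
```

```bash
python3 go.py 569 -250.4 22 -1.5
```

```text
t 20.88 tcp [ 570.8 -252.   114.1] phi -1.6 tilt z [ 0.008 -0.004 -1.   ] F [ 0.3  1.  -2.9] w 0.223 j [-0.61  0.43  1.59  0.    1.11 -0.58]
  -> ['569', '-250.4', '22', '-1.5'] [-0.25 -0.19  9.2 ] [ 0.2 -0.4 -0.1]
```

step_arm(increments=[-0.2, -0.2, 4.5, 0.2, -0.4, 0, 0, -0.2, -0.2, 8.5, 0.2, -0.4, 0, 0, -0.2, -0.2, 9.2, 0.2, -0.4, 0, 0, -0.2, -0.2, 9.2, 0.2, -0.4, 0, 0, -0.2, -0.2, 9.2, 0.2, -0.4, 0, 0, -0.2, -0.2, 9.2, 0.2, -0.4, 0, 4, -0.2, -0.2, 9.2, 0.2, -0.4, 0, 4, -0.2, -0.2, 9.2, 0.2, -0.4, 0, 4])

```text
time_s: 21.88
tcp_pos: [569.7, -250.5, 22.4]
tool_rot: [[1.0, -0.027, 0.001], [-0.027, -1.0, -0.001], [0.001, 0.001, -1.0]]
wrist_force: [0.1, -0.3, -0.1]
width: 0.454
```

```bash
python3 go.py 535.2 -239 100 -91.5
```

```text
t 21.88 tcp [ 569.7 -250.5   22.4] phi -1.6 tilt z [ 0.001 -0.001 -1.   ] F [ 0.1 -0.3 -0.1] w 0.454 j [-0.6   0.57  1.61  0.    0.96 -0.58]
  -> ['535.2', '-239', '100', '-91.5'] [-3.47 -1.05 -7.76] [-0.  -0.1 89.9]
```

step_arm(increments=[0, 0, -4, 0, 0, 0, 4.2, 0, 0, -8, 0, 0, 10, 5, -1.5, -1, -8, 0, 0, 20, 5.5, -3.5, -1, -8, 0, 0, 30, 5.5, -3.5, -1, -8, 0, 0, 41, 5.5, -3.5, -1, -8, 0, 0, 51, 5.5, -3.5, -1, -8, 0, 0, 61, 5.5, -3.5, -1, -8, 0, 0, 71, 5.5])

```text
time_s: 22.88
tcp_pos: [534.9, -239.5, 102.5]
tool_rot: [[0.294, -0.956, 0.001], [-0.956, -0.294, -0.001], [0.001, -0.001, -1.0]]
wrist_force: [0.2, -0.0, 0.3]
width: 0.624
```

```bash
python3 go.py 535.2 -239 18 -91.5; python3 - <<'E'
from h import *
from station import grab_frame
f=grab_frame("scene");cv2.imwrite("pics/scene9.png",f[:,:,::-1])
print(*bars(f,"scene"),sep="\n")
E
python3 ovs.py pics/scene9.png "(300,205,90,70)" 8 pics/os9.png -50
```

```text
t 22.88 tcp [ 534.9 -239.5  102.5] phi -72.9 tilt z [ 0.001 -0.001 -1.   ] F [ 0.2 -0.   0.3] w 0.624 j [-0.62  0.38  1.69  0.    1.07  0.65]
  -> ['535.2', '-239', '18', '-91.5'] [-0.05 -0.04  8.45] [-0.1 -0.  18.6]
([337.7, 249.9], np.int32(273), [567.0, -244.5], np.float64(88.8), [18.5, 129.6], [128.9, 18.6])
```

View pics/os9.png

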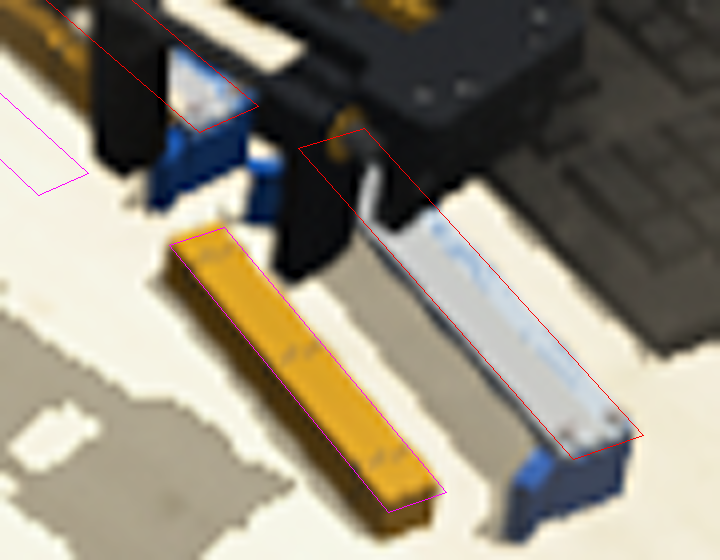

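step_arm(increments=[0, 0, 0, 0, 0, 10, 5.5, 0, 0, 2, 0, 0, 18.6, 5.5, 0, 0, 5, 0, 0, 18.6, 5.5, 0, 0, 8.4, 0, 0, 18.6, 5.5, 0, 0, 8.4, 0, 0, 18.6, 5.5, 0, 0, 8.4, 0, 0, 18.6, 5.5])

```text
time_s: 23.68
tcp_pos: [535.1, -239.7, 18.8]
tool_rot: [[-0.032, -0.999, 0.001], [-0.999, 0.032, -0.001], [0.001, -0.001, -1.0]]
wrist_force: [0.0, 0.7, 0.6]
width: 0.625
```

```bash
python3 go.py 594.2 -240.5 18 -91.5
```

```text
t 23.68 tcp [ 535.1 -239.7   18.8] phi -91.8 tilt z [ 0.001 -0.001 -1.   ] F [0.  0.7 0.6] w 0.625 j [-0.62  0.51  1.71  0.    0.92  0.98]
  -> ['594.2', '-240.5', '18', '-91.5'] [-0.11 -5.91  0.09] [-0.1 -0.  -0.3]
```

step_arm(increments=[0, -0.8, 0.1, 0, 0, -0.3, 5.5, 0, -1.6, 0.1, 0, 0, -0.3, 5.5, 0, -2.4, 0.1, 0, 0, -0.3, 5.5, 0, -3.2, 0.1, 0, 0, -0.3, 5.5, -0.1, -4.0, 0.1, 0, 0, -0.3, 5.5, -0.1, -4.7, 0.1, 0, 0, -0.3, 5.5, -0.1, -5.3, 0.1, 0, 0, -0.3, 5.5, -0.1, -5.8, 0.1, 0, 0, -0.3, 5.5])

```text
time_s: 24.68
tcp_pos: [593.5, -240.5, 17.8]
tool_rot: [[-0.026, -1.0, 0.001], [-1.0, 0.026, -0.001], [0.001, -0.001, -1.0]]
wrist_force: [-1.9, -0.4, 0.8]
width: 0.627
```

step_arm(increments=[0, -0.2, 0, 0, 0, 0, 5.5, 0, -0.4, 0, 0, 0, 0, 5.5, 0, -0.6, 0, 0, 0, 0, 5.5, 0, -0.8, 0, 0, 0, 0, 5.5, 0, -0.8, 0, 0, 0, 0, 5.5])

```text
time_s: 25.3
tcp_pos: [598.0, -240.4, 17.7]
tool_rot: [[-0.027, -1.0, -0.007], [-1.0, 0.027, 0.001], [-0.001, 0.007, -1.0]]
wrist_force: [-17.1, 1.0, 12.2]
width: 0.626
```

```bash
python3 go.py 598 -240.5 18 -91.5
```

```text
t 25.3 tcp [ 598.  -240.4   17.7] phi -91.6 tilt z [-0.007  0.001 -1.   ] F [-17.1   1.   12.2] w 0.626 j [-0.57  0.62  1.54 -0.    0.99  1.03]
  -> ['598', '-240.5', '18', '-91.5'] [ 0.01  0.   -0.03] [ 0.4  0.1 -0.1]
```

step_arm(increments=[0, 1.5, 0, 0, 0, 0, 5.5, 0, 3.5, -1, 0, 0, 0, 5.5, 0, 4.5, -7, 0, 0, 0, 5.5, 0, 5, -13, 0, 0, 0, 5.5, 0, 5, -19, 0, 0, 0, 5.5, 5, 8, -20, 0, 0, 0, 5.5, 9, 12, -20, 0, 0, 0, 5.5, 13, 16, -20, 0, 0, 0, 5.5])

```text
time_s: 26.3
tcp_pos: [435.1, -367.5, 219.3]
tool_rot: [[-0.027, -1.0, -0.005], [-1.0, 0.027, 0.0], [0.0, 0.005, -1.0]]
wrist_force: [-0.2, -0.2, -0.2]
width: 0.626
```

```bash
python3 go.py 260 -500 250 -75
```

```text
t 26.3 tcp [ 435.1 -367.5  219.3] phi -91.5 tilt z [-0.005  0.    -1.   ] F [-0.2 -0.2 -0.2] w 0.626 j [-0.91  0.2   1.65 -0.    1.29  0.69]
  -> ['260', '-500', '250', '-75'] [13.71 17.16 -2.98] [  0.3   0.  -16.5]
```

step_arm(increments=[13.7, 17.2, -3, 0, 0, -16, 5.5, 13.7, 17.2, -3, 0, 0, -16, 5.5, 13.7, 17.2, -3, 0, 0, -16, 5.5, 13.7, 17.2, -3, 0, 0, -16, 5.5, 13.7, 17.2, -3, 0, 0, -16, 5.5])

```text
time_s: 26.92
tcp_pos: [257.5, -502.0, 250.9]
tool_rot: [[0.246, -0.969, -0.005], [-0.969, -0.246, -0.002], [0.001, 0.005, -1.0]]
wrist_force: [1.0, 0.6, -1.2]
width: 0.625
```

```bash
python3 - <<'E'
from h import *
from station import grab_frame
import ov
f=grab_frame("top");b=f[:,:,::-1].copy();cv2.imwrite("pics/top10.png",b)
a=cv2.resize(b[140:200,180:390],(788,225),interpolation=cv2.INTER_CUBIC)
ov.draw(b,180,140,130,60,6,ov.G,"pics/o10a.png");ov.draw(b,260,140,130,60,6,ov.G,"pics/o10b.png")
x=np.vstack([cv2.imread("pics/o10a.png")[:280],cv2.imread("pics/o10b.png")[60:360]]);cv2.imwrite("pics/o10.png",x)
g=cv2.imread("pics/top0.png");d=cv2.absdiff(g,b).max(2);cv2.imwrite("pics/d10.png",np.hstack([b[130:280,100:480]]))
cv2.imwrite("pics/d10.png",cv2.resize(np.vstack([b[130:280,100:480],cv2.merge([d]*3)[130:280,100:480]]),(760,600)))
E
```

```text
(no output)
```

View pics/o10.png

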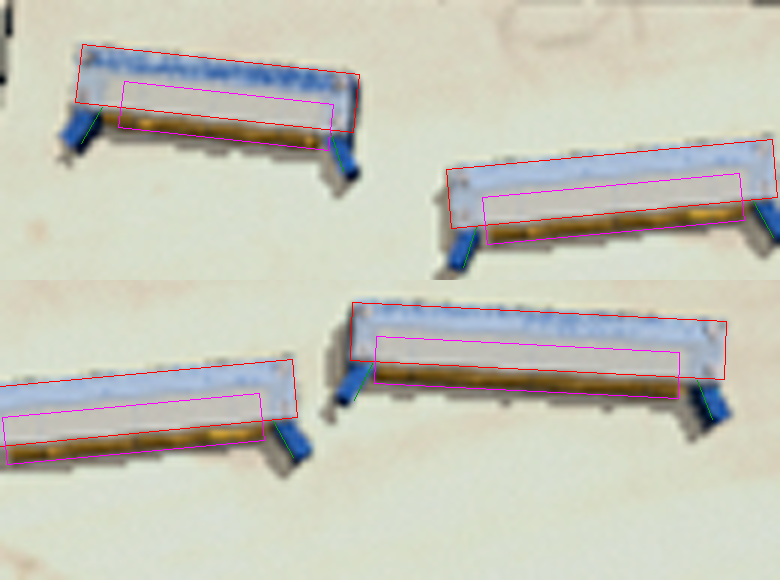

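View pics/d10.png

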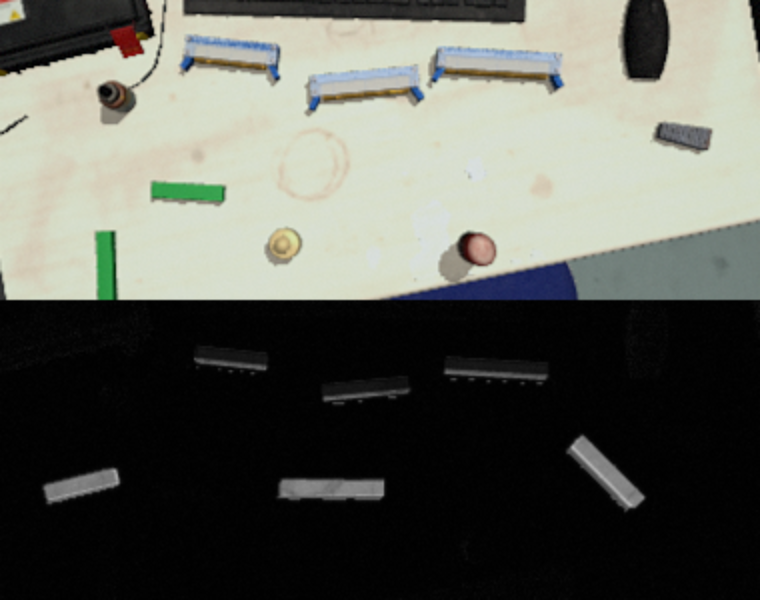

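```bash
python3 -c "
from station import order
print(order.sign_off())"
```

```text
the job is handed in; nothing more can be done
None
```

All three brass bars are in their matching gauges: short in the left, medium in the middle and long in the right. I handed the job in at about 27 s of the 72 s allowed. For each bar I picked it up, set it down about 50 mm in front of its gauge, and pushed it in broadside with both fingertips.

- **Seating:** each push ended at a hard stop of about 14–19 N horizontally. The tool stopped 20.9–21.3 mm short of the slot point for all three. I had expected 19 mm, so the finger width or the calibration differs by about 2 mm. In the last top picture every bar's front edge lies on the line expected for a fully home bar, to within about 1 mm.
- **Bystanders:** the difference between the first and last top pictures shows only the bars moved. The weight, both bottles, the serrated block and the green look-alikes stand where they were.
- **Disagreement:** the scene camera read about 3–5 mm differently from the top camera. I therefore checked alignment in that view against the gauges themselves.

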